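# Set up the pipette service

## Robot

A 6-joint arm with a two-finger parallel gripper is mounted at the origin on the work surface. World frame = base frame: x ahead of the robot, y to its left, z up, the work surface at z = 0. Lengths are in m, angles in degrees, forces in N, time in s.
With the tool pointing down it reaches from about 0.4 to 0.825 m from the base axis. Payload 7 kg.
Tool frame: the origin (TCP) lies on the mounting face of the last link; the fingertips stand 173 mm ahead of it and the grasp point (between the pads) lies 155 mm ahead of it (robot.tip_extent is the distance from the TCP to the fingertips, in m); z points along the fingers, y is the line along which they close (so a half turn about z gives the same grasp; the last joint's range is limited). The gripper opens to 85 mm and grips with 20 to 120 N. Pads are 22 mm wide; open, the fingers measure 114 mm over their backs; the gripper's body (76 mm by 85 mm) begins 54 mm behind the grasp point. The pads swing forward as they close: fully open they stand 13 mm farther back than shut.
Start: joints at [-55.342, 20.546, 0.682, 0, -70.136, -16.507], TCP at [0.21, -0.641, 0.405] pointing down, gripper open.
Joint ranges: [-176.03, 176.03], [-82.01, 121.73], [-58.28, 71.71], [-173.87, 95.51], [-174.79, -0.11], [-173.66, 173.66]. Speed limits (degrees/s): [136.94, 136.94, 172.46, 180, 180, 180].

## Interface

Orientations are given as a 3x3 rotation matrix whose columns are the frame's x, y, z axes.
In Python, from station import robot gives the robot as it stands.
- The arm moves only by the tool move_arm, never from a script. Its argument "plan" is a list of rows, each a list of 3 entries, a list of its own where there are three numbers: the turn, a rotation vector about the tool's x, y, z in rad, then the shift along the tool's x, y, z in mm, then the finger opening in mm, from 0 to 85.4. A call has 1 to 20 rows; each row is the pose to reach, as a shift and turn from the pose commanded when the call began, along the tool's axes at that moment; what a row does not reach only later rows make up. A row lasts 1/8 s, in which the tool goes at most 62.5 mm and 10.7 degrees, less where a joint would pass 70% of its speed; a pose out of reach is approached as far as the arm can. A call with a gripper value outside its range is refused whole. The fingers move at their own pace and stop on an object; "newtons" is the grip in N (left out, the last holds). Time passes only in rows, so rows that repeat a pose let the fingers close. It gives the time, the measured TCP pose, the force, the opening and the grip force at its end, in the units of the state.
- robot.observe(): the state, without advancing time (a new reading comes with each control period).
- robot.get_image(name): name is "scene" or "top" or "wrist"; returns the picture (384x512x3 uint8, blue, green, red); there is no depth.
- robot.camera_model(name): a dict with "intrinsics" (3x3 intrinsics, pixels), "k1" (the pictures are not rectified: a ray, as slopes to the right and down, at radius r is drawn at 1 + k1 r^2 times it, then the intrinsics apply), "R" (3x3) and "t" (3): a world point X has camera coordinates R X + t. Camera axes: x right, y down, z forward; pixel columns grow to the right and rows downward; lengths in m; the calibration is good to about 2 mm. A picture is of the moment at which its call begins: read the wrist's pose just before it. camera_model takes no time and is no camera call; for the wrist camera it gives the pose at the moment of the call.
- robot.finish_job(): hands the job in; it is judged then, once.
Trained networks look in the newest picture that a camera, given by its name, has taken for a name from the list of things; names that differ only in an ending like _2 or _b are one class to them, and where a whole thing is asked for, a point or a joint stands for the part that bears it (a point fixed in the world has none). Each returns a list of dicts, best first, with "conf" (0 to 1); they miss things now and then, are a little off and sometimes report something else, mostly with a low value. They report only what shows in the picture. A call takes as long as a camera call. They do not tell look-alikes from the thing itself.
- robot.search_frame(camera, name): "point" ([x, y, z] in m, in world coordinates, good to about 4 mm: the middle of the surface that is visible of it).
- robot.outline_of(camera, name): "mask" (384x512 bool, what is visible of it).
- robot.landmark_of(camera, name): "point" ([x, y, z] in m, in world coordinates, good to about 4 mm: a listed point, or the origin of a listed thing).
The state is a dict: "time_s": time; "joint_positions": joint angles; "qd": joint speeds; "tau": joint torques, N m; "tool_pos": TCP position; "tcp_rot": TCP orientation; "wrist_force": force on the tool from outside, world axes, zero at the start; "ft_torque": the same for the moment, N m; "opening": opening from 0.0 (shut) to 1.0 (fully open); "finger_force": force on a finger pad.
Only numpy, scipy, OpenCV 4.12 (cv2) and the standard library are available. Lean on these libraries where they do the work, as an engineer would, in place of code of your own. Each camera call takes 0.05 s, during which the arm holds its last target. There are 200 camera calls.

## Task

Get ready to strip down the pipette: lay the brush flat in the tray's empty lengthwise compartment and the spanner flat in the crosswise compartment, each along its compartment, and let go of them. Then draw the pipette up out of its slanted stand, turn it upright with the tip down and keep holding it, still, about 10 cm above the tray: the program finishes while the gripper holds it there. Leave everything else where it is.

Things in the scene. Friction and masses are not known exactly. Their poses are not given: they have to be found in the camera images.
- tray: Shallow steel service tray, fixed, 264 mm long (its x) by 166 mm wide (y); walls and partitions 4 mm thick, tops 14 mm above the bench; floor 4 mm thick. Origin under its centre, x roughly away from the robot, z up. Its -x part has two lengthwise compartments side by side (the one at +y holds a small jar, the one at -y is empty), its +x end one crosswise compartment.
- long_bay (a point): Centre of the floor (4 mm above the bench) of the tray's empty lengthwise compartment, 176 mm along tray x by 77 mm along tray y; axes as the tray's.
- cross_bay (a point): Centre of the floor (4 mm above the bench) of the tray's crosswise compartment, 76 mm along tray x by 158 mm along tray y; axes as the tray's.
- brush: Flat brush lying on the bench, 145 mm long (its x), 14 mm high: brown wooden handle 18 mm wide from x = -72 to +22 mm, then a head 26 mm wide, black bristles beneath. Origin at mid-length on its underside, z up. About 40 g.
- spanner: Flat steel spanner lying on the bench, 126 mm long (its x), 10 mm thick: shank 16 mm wide from x = -37 to +37 mm, forked jaw 30 mm wide at +x, round disc of 28 mm diameter at -x. Origin at mid-length on its underside, z up. About 80 g.
- stand: Grey plastic pipette stand, fixed. Foot plate 140 mm (x, from -80 to +60 mm) by 100 mm (y), 12 mm thick; origin on the bench, z up. It carries a square sleeve slanted 40 degrees (0.70 rad) from vertical, mouth leaning towards the stand's +x: bore 22 mm square, 50 mm long, open below, holding 110 mm of the pipette; outside 38 mm wide (y), 30 mm deep.
- stand_mouth (a point): Centre of the sleeve's mouth, at x = +20 mm, z = 112 mm in the stand's frame; axes as the stand's. The way out is up along the slant, towards the stand's +x: (0.643, 0, 0.766) in these axes.
- pipette: Hand pipette, 215 mm long, 100 g, leaning loosely in the sleeve (tilt about 0.75 rad). Origin at the point of its tip; z runs up to the plunger button. White: nozzle up to z = 55 mm, 19.5 mm square barrel to 110 mm, handle to 198 mm (26 mm along y between flat sides, 30 mm along x), button 20 mm wide to 215 mm. In the stand its y is the stand's y. Finger rest at z 192 mm, to x = +35 mm.
- pipette_grip (a point): Point on the pipette's axis in its handle, 172 mm above its tip, a good place to grip across the two flat sides; the centre of mass lies about 30 mm nearer to the tip. Axes as the pipette's.
- grease_jar: Bystander: small white jar with a grey lid, 32 mm diameter, 26 mm high, in the tray's other lengthwise compartment. Origin under its centre.
- tub: Bystander: white tub with a blue lid, 104 mm diameter, 130 mm high. Origin under its centre.
- pot_a: Bystander: white specimen pot, 38 mm diameter, 55 mm high. Origin under its centre.
- pot_b: Bystander: white specimen pot, 38 mm diameter, 55 mm high. Origin under its centre.
- slide_box: Bystander: blue box of slides, 85 by 60 by 30 mm high. Origin under its centre.
- counter: Bystander: grey tally counter with a row of keys, 70 by 100 by 30 mm high. Origin under its centre.
- tip_rack: Bystander: orange rack of pipette tips, 85 by 125 by 49 mm high. Origin under its centre.
Things that resemble listed ones, but are neither listed nor needed, are in the scene too. What is shaped like the stand but pink is not meant.

How it is judged (in metres and radians):
On the way, in this order (a step that is already met when the one before it is completed fails the run):
1. brush and spanner lie flat in their compartments, released (x of brush in the frame of long_bay between -0.02 and 0.02 m and y of brush in the frame of long_bay between -0.033 and 0.033 m and z of brush in the frame of long_bay between -0.004 and 0.004 m and angle between each of brush, spanner's own z axis and vertical below 0.06 rad and angle between the x axis of brush and the x axis of tray, either way round below 0.4 rad and contact force between the fingers and brush below 0.1 N and linear speed of each of brush, spanner below 0.03 m/s and x of spanner in the frame of cross_bay between -0.033 and 0.033 m and y of spanner in the frame of cross_bay between -0.025 and 0.025 m and z of spanner in the frame of cross_bay between -0.004 and 0.004 m and angle between the x axis of spanner and the y axis of tray, either way round below 0.4 rad and contact force between the fingers and spanner below 0.1 N), for 0.2 s.
2. the gripper has drawn the pipette out of the stand: it no longer touches the stand and its tip is above the height of 70 mm (height (world z) of pipette above 0.07 m and contact force between the fingers and pipette above 1 N and contact force between pipette and stand below 0.1 N and contact force between pipette and tray below 0.1 N), for 0.1 s.
At the end, for the whole second after the job is handed in: Brush and spanner lie flat on the floors of their compartments, within 0.4 rad of their length, released. The gripper holds the pipette still, upright within 0.18 rad, tip down, over the tray, the tip 70 to 160 mm above the bench; it touches neither stand nor tray (all of step 1 and all of step 2 and x of pipette in the frame of tray between -0.13 and 0.13 m and y of pipette in the frame of tray between -0.081 and 0.081 m and height (world z) of pipette below 0.16 m and angle between pipette's own z axis and vertical below 0.18 rad and linear speed of pipette below 0.03 m/s); the arm keeps its last pose, push and grip.
It fails at once if one of the other things on the bench or in the tray is moved by more than 30 mm (distance of any of grease_jar, tub, pot_a, pot_b, slide_box, counter, tip_rack from where it was at the start of the episode above 0.03 m).
It also fails if it takes over 54 s, if anything falls off the work surface, if the arm or the gripper's body presses on something with over 40 N, if the wrist force passes 120 N, or if a joint passes its speed limit or range.

## Working session

There is one attempt and no reset: what is moved stays moved. The work goes in short steps, Python scripts to look and compute and a tool call to move; the robot and the scene stay as the last step left them, time stands still between calls to the robot, and variables do not carry over. Pictures are saved under pics/ and viewed, at most 10 in all, crops included, and the job is handed in when it is done.

Besides the shell and the picture viewer there is one more tool, called after "Call:" as name(argument=value, ...), one argument or row to a line, values as JSON. move_arm: Moves the arm, as the interface text tells. Its arguments: {"type":"object","properties":{"plan":{"type":"array","items":{"type":"array"}},"newtons":{"type":"number"}},"required":["plan"]}

```bash
mkdir -p pics; ls; python3 - <<'E'
from station import robot
import cv2,numpy as np
for c in ("scene","top"):
    im=robot.get_image(c); cv2.imwrite(f"pics/{c}0.png",im)
    for n in ("tray","long_bay","cross_bay","brush","spanner","stand","stand_mouth","pipette","pipette_grip","tip_rack","tub","grease_jar"):
        print(c,n,[(np.round(d["point"],3).tolist(),round(d["conf"],2)) for d in robot.landmark_of(c,n)])
    m=robot.camera_model(c);print(np.round(m["R"],3).tolist(),np.round(m["t"],3).tolist(),m["intrinsics"],m["k1"])
print(robot.observe())
E
```

```text
pics
scene tray [([0.561, 0.014, 0.0], 0.73), ([0.5, 0.056, 0.006], 0.17)]
scene long_bay [([0.353, -0.521, -0.001], 0.69), ([0.522, -0.021, 0.004], 0.68)]
scene cross_bay [([0.656, -0.003, 0.006], 0.78)]
scene brush [([0.456, -0.356, -0.001], 0.65)]
scene spanner [([0.505, -0.242, 0.001], 0.57)]
scene stand [([0.478, 0.283, 0.003], 0.95), ([0.512, 0.483, 0.002], 0.79)]
scene stand_mouth [([0.528, 0.464, 0.108], 0.9), ([0.495, 0.274, 0.11], 0.79)]
scene pipette [([0.643, 0.222, 0.0], 0.61), ([0.429, 0.309, 0.029], 0.6), ([0.456, -0.353, 0.002], 0.6), ([0.501, 0.058, 0.004], 0.22)]
scene pipette_grip [([0.534, 0.251, 0.156], 0.66)]
scene tip_rack [([0.8, 0.001, -0.002], 0.91)]
scene tub [([0.479, 0.283, 0.001], 0.63), ([0.634, -0.444, -0.0], 0.6)]
scene grease_jar [([0.5, 0.058, 0.005], 0.58)]
[[-0.248, 0.969, -0.014], [0.766, 0.187, -0.615], [-0.593, -0.164, -0.788]] [0.16, -0.372, 1.614] [[370.56690842   0.         256.59034675]
 [  0.         370.56690842 192.31350516]
 [  0.           0.           1.        ]] -0.04508053722419032
top tray [([0.568, 0.01, 0.001], 0.91)]
top long_b
[... 1013 characters left out ...]
8e-03,
       -7.01374198e+01, -1.65049512e+01]), 'qd': array([ 0.02777062, -0.15291606, -0.02969462, -0.0254682 ,  0.08310304,
        0.05535323]), 'tau': array([ 1.02238548e-03, -5.82994044e+01,  2.93649870e+01,  6.94131598e+00,
       -5.90248546e-04,  2.91815263e-05]), 'tool_pos': array([ 0.21024813, -0.64139441,  0.40471311]), 'tcp_rot': array([[-9.50234792e-01, -3.11534654e-01,  1.91404128e-05],
       [-3.11534654e-01,  9.50234792e-01,  1.55351935e-05],
       [-2.30276373e-05,  8.79917953e-06, -1.00000000e+00]]), 'wrist_force': array([-0.0988414 , -0.70644121, -0.34392298]), 'ft_torque': array([0.00133109, 0.02532541, 0.01036419]), 'finger_force': 0.0, 'opening': 0.9997588682260926}
```

View images.

View pics/scene0.png

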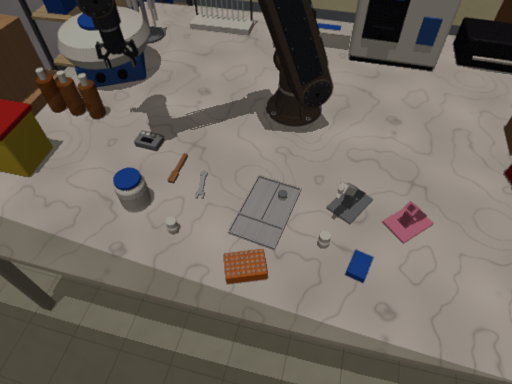

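View pics/top0.png

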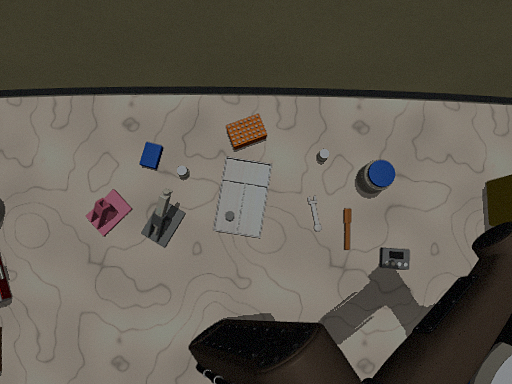

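```bash
cat > h.py <<'E'
import numpy as np,cv2
from station import robot
def plane(cam,px,z,m=None):
    """pixels (N,2) to world points on height z"""
    m=m or robot.camera_model(cam);K=np.array(m["intrinsics"]);R=np.array(m["R"]);t=np.array(m["t"])
    d=cv2.undistortPoints(np.float64(px).reshape(-1,1,2),K,np.array([m["k1"],0,0,0.]))[:,0]
    d=np.c_[d,np.ones(len(d))]@R; c=-R.T@t
    return c+d*((z-c[2])/d[:,2])[:,None]
def proj(cam,X,m=None):
    m=m or robot.camera_model(cam)
    return cv2.projectPoints(np.float64(X).reshape(-1,3),cv2.Rodrigues(np.array(m["R"]))[0],np.array(m["t"]),np.array(m["intrinsics"]),np.array([m["k1"],0,0,0.]))[0][:,0]
def masks(cam,n):
    return [(d["mask"],d["conf"]) for d in robot.outline_of(cam,n)]
def rect(P):
    (c,s,a)=cv2.minAreaRect(np.float32(P[:,:2]*1000)); 
    if s[0]<s[1]: s=s[::-1];a+=90
    return np.round(c,1).tolist(),np.round(s,1).tolist(),round((a+90)%180-90,1)
E
python3 - <<'E'
from h import *
for c in ("scene","top"):
    im=robot.get_image(c)
    if c=="top":
        cr=np.hstack([cv2.resize(im[170:270,80:200],(480,400),interpolation=2),cv2.resize(im[180:280,290:370],(320,400),interpolation=2)])
        cv2.imwrite("pics/crop1.png",cr)
    for n,z in (("brush",.012),("spanner",.009),("tray",.012),("stand",.01),("pipette",.15)):
        for mk,cf in masks(c,n):
            ys,xs=np.nonzero(mk)
            if len(xs)<8: continue
            P=plane(c,np.c_[xs,ys],z)
            w,v=np.linalg.eigh(np.cov(P[:,:2].T)); a=np.degrees(np.arctan2(v[1,1],v[0,1]))
            print(c,n,round(cf,2),"px",xs.mean().round(),ys.mean().round(),"mean",P.mean(0).round(4)[:2],"pca",round((a+90)%180-90,1),"rect",rect(P))
E
```

```text
scene spanner 0.54 px 202.0 183.0 mean [ 0.5079 -0.24  ] pca 10.2 rect ([509.6, -239.1], [131.1, 32.1], 10.4)
scene tray 0.67 px 324.0 239.0 mean [0.6379 0.2219] pca -4.5 rect ([637.3, 222.4], [65.9, 37.9], -6.9)
scene tray 0.66 px 264.0 212.0 mean [0.5792 0.0114] pca -7.1 rect ([569.4, 12.6], [271.7, 171.8], -8.6)
scene stand 0.91 px 407.0 223.0 mean [0.507  0.4827] pca -39.2 rect ([504.7, 483.6], [153.8, 104.0], -41.4)
scene stand 0.83 px 350.0 205.0 mean [0.4803 0.2901] pca -41.0 rect ([471.7, 289.0], [147.6, 99.9], -30.8)
scene pipette 0.62 px 344.0 190.0 mean [0.5331 0.253 ] pca -34.4 rect ([539.3, 253.5], [71.4, 49.3], -14.8)
top brush 0.75 px 347.0 228.0 mean [ 0.4574 -0.3546] pca -2.4 rect ([453.9, -355.7], [136.1, 17.9], -1.3)
top spanner 0.67 px 242.0 196.0 mean [0.5668 0.0134] pca -7.6 rect ([568.5, 14.4], [270.3, 171.0], -8.8)
top spanner 0.6 px 315.0 214.0 mean [ 0.5058 -0.2408] pca 11.4 rect ([506.3, -240.3], [112.5, 24.3], 10.3)
top tray 0.73 px 242.0 196.0 mean [0.5669 0.0125] pca -6.9 rect ([566.5, 13.4], [265.8, 166.9], -8.1)
top stand 0.64 px 108.0 212.0 mean [0.5052 0.4861] pca -46.7 rect ([508.9, 489.3], [142.4, 115.6], -45.1)
top stand 0.6 px 163.0 225.0 mean [0.4628 0.2861] pca -49.2 rect ([470.4, 287.7], [142.0, 100.0], -31.6)
top pipette 0.64 px 163.0 203.0 mean [0.527  0.2562] pca -17.5 rect ([527.7, 256.6], [89.2, 36.2], -13.8)
```

View pics/crop1.png

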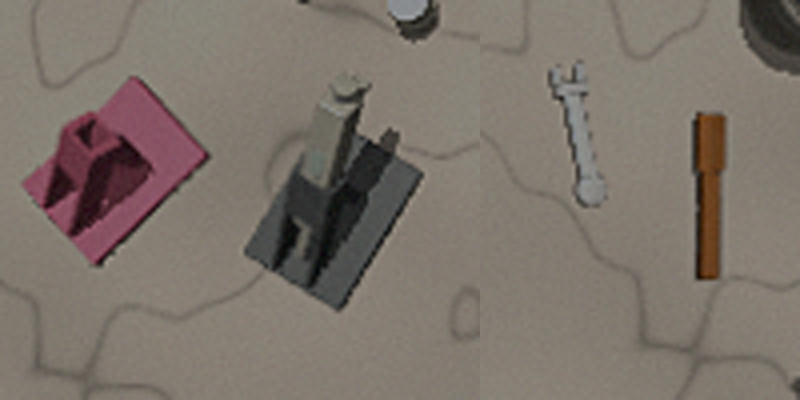

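Candidates in the top view: brush (347,229) is the only one. Spanner (314,213) is the only one. For the stand, grey (163,224) holds the pipette and pink (108,212) is the decoy, so I choose the grey one. The crop confirms this, and it also shows the brush head and the spanner jaw both pointing towards +x.

```bash
cat >> h.py <<'E'
from scipy.spatial.transform import Rotation as Ro
def down(yaw):
    "tool pointing down, closing axis y at yaw (deg)"
    a=np.radians(yaw);y=np.array([np.cos(a),np.sin(a),0]);z=np.array([0,0,-1.]);return np.c_[np.cross(y,z),y,z]
def rel(p,R,p0=None,R0=None):
    o=robot.observe()
    if p0 is None: p0,R0=o["tool_pos"],o["tcp_rot"]
    print("turn",(Ro.from_matrix(R0.T@R).as_rotvec()).round(3).tolist(),"shift",(R0.T@(np.array(p)-p0)*1000).round(0).tolist())
E
python3 - <<'E'
from h import *
print(robot.tip_extent)
rel([.456,-.356,.30],down(88)); rel([.456,-.356,.178],down(88))
E
```

```text
0.1734
turn [-0.0, 0.0, 0.352] shift [-322.0, 195.0, 105.0]
turn [-0.0, 0.0, 0.352] shift [-322.0, 195.0, 227.0]
```

Call:
move_arm(
  plan=[
    [[0,0,0.1],[-50,30,17],50],
    [[0,0,0.2],[-100,61,34],50],
    [[0,0,0.3],[-150,91,50],50],
    [[0,0,0.352],[-200,121,65],50],
    [[0,0,0.352],[-250,151,82],50],
    [[0,0,0.352],[-300,182,98],50],
    [[0,0,0.352],[-322,195,115],50],
    [[0,0,0.352],[-322,195,150],50],
    [[0,0,0.352],[-322,195,190],50],
    [[0,0,0.352],[-322,195,215],50],
    [[0,0,0.352],[-322,195,226],50],
    [[0,0,0.352],[-322,195,226],50],
    [[0,0,0.352],[-322,195,226],10],
    [[0,0,0.352],[-322,195,226],10],
    [[0,0,0.352],[-322,195,226],10],
    [[0,0,0.352],[-322,195,226],10],
  ],
  newtons=30,
)

```text
time_s: 3.9
tool_pos: [0.456, -0.356, 0.18]
tcp_rot: [[-0.999, 0.035, 0.002], [0.035, 0.999, -0.001], [-0.002, -0.001, -1.0]]
wrist_force: [-0.9, 1.4, 6.5]
opening: 0.196
finger_force: 30.4
```

```bash
python3 - <<'E'
from h import *
rel([.456,-.356,.26],down(88)); rel([.5215,-.0215,.26],down(81.7)); rel([.5215,-.0215,.1845],down(81.7))
print(robot.observe()["joint_positions"].round(0))
E
```

```text
turn [-0.001, 0.002, 0.0] shift [-0.0, -0.0, -80.0]
turn [-0.001, 0.002, 0.11] shift [-54.0, 337.0, -80.0]
turn [-0.001, 0.002, 0.11] shift [-54.0, 337.0, -5.0]
[-19.  25. -26.   0. -38. -73.]
```

Call:
move_arm(
  plan=[
    [[0,0,0],[0,0,-30],10],
    [[0,0,0],[0,20,-75],10],
    [[0,0,0.05],[-10,75,-80],10],
    [[0,0,0.11],[-20,130,-80],10],
    [[0,0,0.11],[-30,190,-80],10],
    [[0,0,0.11],[-40,245,-80],10],
    [[0,0,0.11],[-50,300,-80],10],
    [[0,0,0.11],[-54,337,-70],10],
    [[0,0,0.11],[-54,337,-40],10],
    [[0,0,0.11],[-54,337,-15],10],
    [[0,0,0.11],[-54,337,-5],10],
    [[0,0,0.11],[-54,337,-5],10],
    [[0,0,0.11],[-54,337,-4],35],
    [[0,0,0.11],[-54,337,-4],35],
    [[0,0,0.11],[-54,337,-4],35],
    [[0,0,0.11],[-54,337,-40],35],
    [[0,0,0.11],[-54,337,-90],35],
  ],
)

```text
time_s: 6.02
tool_pos: [0.5208, -0.0211, 0.2687]
tcp_rot: [[-0.989, 0.145, -0.003], [0.145, 0.989, -0.001], [0.003, -0.001, -1.0]]
wrist_force: [1.4, 0.5, 0.7]
opening: 0.412
finger_force: 0.0
```

```bash
python3 - <<'E'
from h import *
o=robot.observe();print(o["tool_pos"],o["joint_positions"].round(0))
rel([.507,-.2405,.26],down(100.5)); rel([.507,-.2405,.177],down(100.5))
cv2.imwrite("pics/top2.png",cv2.resize(robot.get_image("top")[140:260,200:380],(720,480),interpolation=2))
print(robot.landmark_of("top","brush"),robot.landmark_of("top","spanner"))
E
```

```text
[ 0.52081993 -0.02108245  0.26873567] [  19.   14.  -29.   -0.  -48. -118.]
turn [-0.001, -0.003, -0.329] shift [-18.0, -219.0, 9.0]
turn [-0.001, -0.003, -0.329] shift [-18.0, -219.0, 92.0]
[{'point': [0.5213, -0.0224, 0.005], 'conf': 0.38}, {'point': [0.3517, -0.5211, -0.0027], 'conf': 0.21}] [{'point': [0.5103, -0.2459, 0.0025], 'conf': 0.76}]
```

View pics/top2.png

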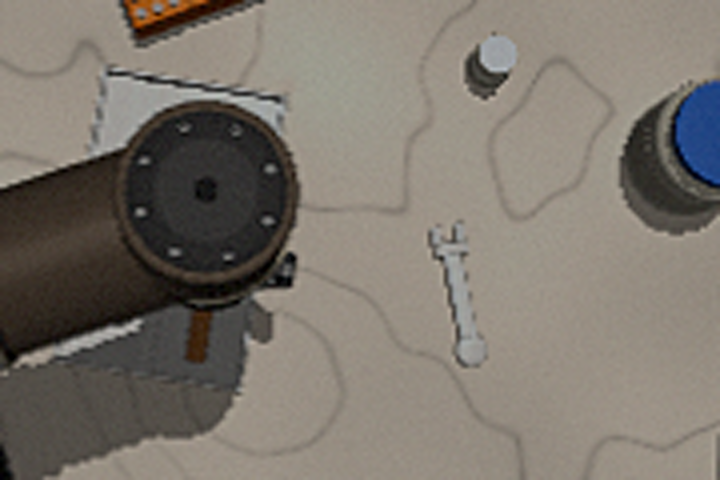

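The brush lies in the long compartment, with its handle visible at (198,335) in the crop. The spanner is undisturbed. Next I grasp the spanner.

Call:
move_arm(
  plan=[
    [[0,0,-0.1],[-4,-50,0],40],
    [[0,0,-0.2],[-8,-105,0],45],
    [[0,0,-0.33],[-14,-165,5],45],
    [[0,0,-0.33],[-18,-220,9],45],
    [[0,0,-0.33],[-18,-220,50],45],
    [[0,0,-0.33],[-18,-220,80],45],
    [[0,0,-0.33],[-18,-220,90],45],
    [[0,0,-0.33],[-18,-220,91],45],
    [[0,0,-0.33],[-18,-220,91],8],
    [[0,0,-0.33],[-18,-220,91],8],
    [[0,0,-0.33],[-18,-220,91],8],
    [[0,0,-0.33],[-18,-220,91],8],
    [[0,0,-0.33],[-18,-220,60],8],
    [[0,0,-0.33],[-18,-220,11],8],
  ],
  newtons=40,
)

```text
time_s: 7.92
tool_pos: [0.5066, -0.241, 0.2574]
tcp_rot: [[-0.983, -0.184, -0.003], [-0.184, 0.983, 0.001], [0.003, 0.001, -1.0]]
wrist_force: [1.5, -0.9, -1.6]
opening: 0.164
finger_force: 39.3
```

```bash
python3 - <<'E'
from h import *
rel([.656,0,.258],down(171.7)); rel([.656,0,.184],down(171.7))
cv2.imwrite("pics/w3.png",robot.get_image("wrist"))
E
```

```text
turn [0.003, -0.002, -1.241] shift [-191.0, 209.0, -1.0]
turn [0.003, -0.002, -1.241] shift [-191.0, 209.0, 73.0]
```

View pics/w3.png

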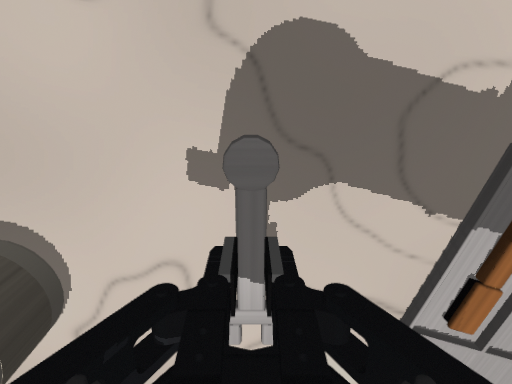

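The spanner is held squarely across its shank: disc at (250,160), jaw at (250,330), and the brush is in the tray at the lower right. Next I place it.

Call:
move_arm(
  plan=[
    [[0,0,-0.18],[-30,33,-3],8],
    [[0,0,-0.36],[-62,68,-3],8],
    [[0,0,-0.54],[-98,107,-3],8],
    [[0,0,-0.72],[-130,143,-3],8],
    [[0,0,-0.9],[-160,175,-3],8],
    [[0,0,-1.08],[-180,197,-3],8],
    [[0,0,-1.24],[-191,209,-3],8],
    [[0,0,-1.241],[-191,209,20],8],
    [[0,0,-1.241],[-191,209,50],8],
    [[0,0,-1.241],[-191,209,70],8],
    [[0,0,-1.241],[-191,209,75],8],
    [[0,0,-1.241],[-191,209,75],8],
    [[0,0,-1.241],[-191,209,75],32],
    [[0,0,-1.241],[-191,209,75],32],
    [[0,0,-1.241],[-191,209,75],32],
    [[0,0,-1.241],[-191,209,30],32],
    [[0,0,-1.241],[-191,209,-30],32],
    [[0,0,-1.241],[-191,209,-90],40],
  ],
)

```text
time_s: 10.22
tool_pos: [0.6564, -0.0007, 0.3494]
tcp_rot: [[-0.144, -0.99, -0.0], [-0.99, 0.144, -0.0], [0.0, 0.0, -1.0]]
wrist_force: [1.3, 0.8, 0.3]
opening: 0.465
finger_force: 0.0
```

```bash
python3 - <<'E'
from h import *
rel([.533,.251,.41],down(238.7))
E
```

```text
turn [0.001, -0.0, -1.169] shift [-231.0, 159.0, -61.0]
```

Call:
move_arm(
  plan=[
    [[0,0,-0.18],[-10,8,-55],45],
    [[0,0,-0.36],[-55,39,-61],55],
    [[0,0,-0.54],[-100,70,-61],60],
    [[0,0,-0.72],[-145,100,-61],60],
    [[0,0,-0.9],[-190,131,-61],60],
    [[0,0,-1.08],[-220,152,-61],60],
    [[0,0,-1.169],[-231,159,-61],60],
    [[0,0,-1.169],[-231,159,-61],60],
  ],
)

```text
time_s: 11.22
tool_pos: [0.5322, 0.2517, 0.4088]
tcp_rot: [[0.855, -0.519, 0.0], [-0.519, -0.855, 0.0], [-0.0, -0.0, -1.0]]
wrist_force: [0.0, -0.4, 0.4]
opening: 0.702
finger_force: 0.0
```

```bash
python3 - <<'E'
from h import *
o=robot.observe();print(o["tool_pos"],o["joint_positions"].round(1))
m=robot.camera_model("wrist");w=robot.get_image("wrist")
xs=np.array([.855,-.52,0]);a=np.sin(.75)*xs+np.array([0,0,np.cos(.75)]);g=np.array([.533,.251,.157])
for s in (-.06,-.03,0,.026,.043):
    u=proj("wrist",g+a*s,m)[0]; cv2.circle(w,tuple(int(v) for v in u),3,(0,0,255),-1)
t=cv2.resize(robot.get_image("top")[140:260,200:300],(400,480),interpolation=2)
cv2.imwrite("pics/h4.png",np.hstack([cv2.resize(w,(400,300)),t[:300]])); 
for c in ("wrist","top"):
  for n in ("pipette_grip","stand_mouth","brush","spanner"): print(c,n,[(d["point"],round(d["conf"],2)) for d in robot.landmark_of(c,n)])
for c in("top",):
  for n,z in(("brush",.016),("spanner",.013)):
    for mk,cf in masks(c,n):
        ys,x=np.nonzero(mk);print(n,cf,rect(plane(c,np.c_[x,ys],z)))
E
```

```text
[0.53219932 0.25172844 0.40878776] [ 44.3  12.3 -10.2  -0.  -67.4  14.4]
wrist pipette_grip [([0.531, 0.2521, 0.1554], 0.86)]
wrist stand_mouth [([0.5268, 0.4671, 0.1116], 0.93), ([0.4989, 0.269, 0.1116], 0.73), ([0.5185, -0.0204, 0.0087], 0.46)]
wrist brush [([0.5192, -0.0223, 0.0069], 0.63), ([0.52, -0.0198, 0.0003], 0.41)]
wrist spanner [([0.4302, 0.3063, 0.0272], 0.58)]
top pipette_grip [([0.5337, 0.251, 0.1556], 0.44)]
top stand_mouth [([0.5258, 0.4666, 0.1097], 0.65), ([0.7135, -0.2704, 0.0004], 0.6)]
top brush [([0.5198, -0.0188, 0.0078], 0.53)]
top spanner [([0.6596, -0.001, 0.0049], 0.64)]
brush 0.6 ([520.7, -17.4], [138.2, 18.9], -8.7)
spanner 0.66 ([657.4, -2.3], [109.0, 19.9], 81.8)
```

View pics/h4.png

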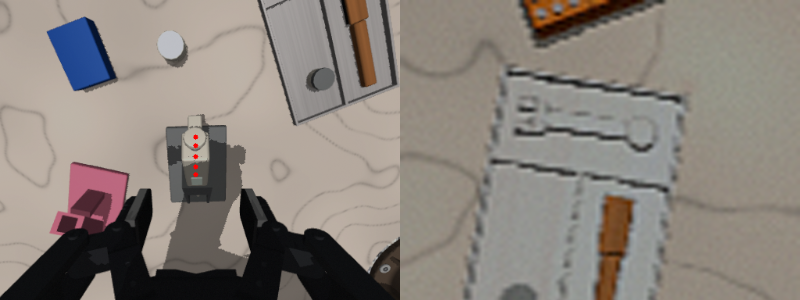

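The red dots lie on the pipette's axis in the grey stand, and the wrist view is aligned with it. In the top crop both brush and spanner lie in their compartments. Next I descend and grip.

Call:
move_arm(
  plan=[
    [[0,0,0],[0,0,40],60],
    [[0,0,0],[0,0,75],60],
    [[0,0,0],[0,0,92],60],
    [[0,0,0],[0,0,97],60],
    [[0,0,0],[0,0,97],60],
    [[0,0,0],[0,0,97],18],
    [[0,0,0],[0,0,97],18],
    [[0,0,0],[0,0,97],18],
    [[0,0,0],[0,0,97],18],
    [[0,0,0],[0,0,97],18],
  ],
  newtons=70,
)

```text
time_s: 13.08
tool_pos: [0.5329, 0.2509, 0.3128]
tcp_rot: [[0.854, -0.52, 0.001], [-0.52, -0.854, 0.001], [0.001, -0.001, -1.0]]
wrist_force: [-0.6, -0.9, 5.5]
opening: 0.292
finger_force: 68.2
```

Gripped: the opening is about 25 mm, which fits the 26 mm handle. Next I draw it out along the slant.

Call:
move_arm(
  plan=[
    [[0,0,0],[6,0,-8],15],
    [[0,0,0],[16,0,-19],15],
    [[0,0,0],[26,0,-31],15],
    [[0,0,0],[39,0,-46],15],
    [[0,0,0],[51,0,-61],15],
    [[0,0,0],[64,0,-77],15],
    [[0,0,0],[77,0,-92],15],
    [[0,0,0],[90,0,-107],15],
    [[0,0,0],[90,0,-115],15],
    [[0,0,0],[90,0,-115],15],
  ],
)

```text
time_s: 14.32
tool_pos: [0.6096, 0.204, 0.4274]
tcp_rot: [[0.854, -0.52, 0.001], [-0.52, -0.854, 0.001], [0.0, -0.001, -1.0]]
wrist_force: [-1.1, 0.3, -0.7]
opening: 0.296
finger_force: 68.5
```

```bash
python3 - <<'E'
from h import *
o=robot.observe();print(o["tool_pos"],o["joint_positions"].round(1))
R0=o["tcp_rot"];p0=o["tool_pos"]
# turn upright about tool y (pipette plane) by 0.75, then yaw to choose
for yaw in (-31.3,-60,-80):
    h=np.array([np.cos(np.radians(yaw)),np.sin(np.radians(yaw)),0]);z=np.sin(.75)*h-np.array([0,0,np.cos(.75)])
    y=np.cross([0,0,1],h)*-1;R=np.c_[np.cross(y,z),y,z]
    g=np.array([.57,.015,.285]);print(yaw,R.round(2).tolist());rel(g-.155*z,R)
    if yaw==-31.3: g=p0+R0@[0,0,.155];rel(g-.155*z,R)
s=robot.get_image("scene")[120:260,270:410];cv2.imwrite("pics/s5.png",cv2.resize(s,(560,560),interpolation=2))
print([(d["point"],round(d["conf"],2)) for c in("scene","top") for d in (robot.get_image(c) is not None and robot.landmark_of(c,"pipette"))])
E
```

```text
[0.6095579  0.20399236 0.42736068] [ 35.9  16.8  -1.8  -0.  -71.4  22.8]
-31.3 [[0.63, -0.52, 0.58], [-0.38, -0.85, -0.35], [0.68, 0.0, -0.73]]
turn [-0.001, 0.75, -0.001] shift [-41.0, 182.0, 29.0]
turn [-0.001, 0.75, -0.001] shift [-106.0, -0.0, 42.0]
-60 [[0.37, -0.87, 0.34], [-0.63, -0.5, -0.59], [0.68, 0.0, -0.73]]
turn [-0.188, 0.734, 0.476] shift [-28.0, 131.0, 29.0]
-80 [[0.13, -0.98, 0.12], [-0.72, -0.17, -0.67], [0.68, 0.0, -0.73]]
turn [-0.319, 0.704, 0.808] shift [-5.0, 103.0, 29.0]
[([0.5059, 0.2625, 0.1418], 0.74), ([0.5043, 0.2604, 0.1448], 0.87)]
```

View pics/s5.png

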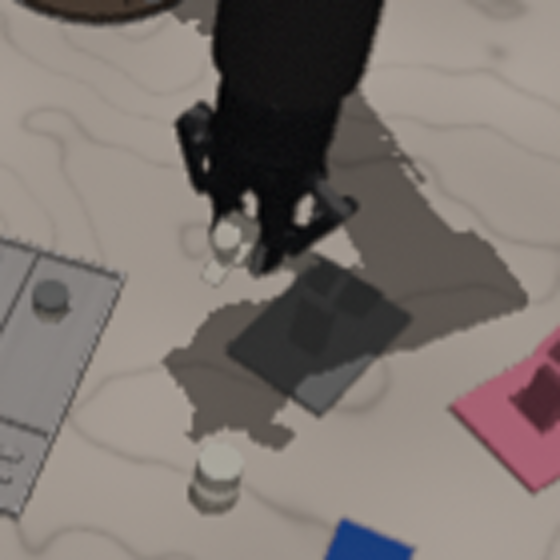

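The pipette is clear of the sleeve. It hangs tilted under the gripper at (228,240), and its estimated tip (0.505, 0.262, 0.143) agrees with the grip geometry. Next I move it over the tray while turning it upright.

Call:
move_arm(
  plan=[
    [[0,0.02,0.01],[5,20,-8],15],
    [[-0.02,0.08,0.05],[5,50,-10],15],
    [[-0.05,0.2,0.13],[0,80,-5],15],
    [[-0.08,0.32,0.21],[-7,105,5],15],
    [[-0.11,0.44,0.29],[-14,120,14],15],
    [[-0.145,0.56,0.37],[-20,128,21],15],
    [[-0.175,0.68,0.44],[-26,131,27],15],
    [[-0.188,0.734,0.476],[-28,131,29],15],
    [[-0.188,0.734,0.476],[-28,131,29],15],
    [[-0.188,0.734,0.476],[-28,131,29],15],
    [[-0.188,0.734,0.476],[-28,131,29],15],
    [[-0.188,0.734,0.476],[-28,131,29],15],
  ],
)

```text
time_s: 16.08
tool_pos: [0.5176, 0.1067, 0.398]
tcp_rot: [[0.366, -0.866, 0.341], [-0.634, -0.5, -0.59], [0.681, -0.0, -0.732]]
wrist_force: [0.2, 0.3, -0.2]
opening: 0.298
finger_force: 68.7
```

```bash
python3 - <<'E'
from h import *
o=robot.observe();print(o["time_s"],o["joint_positions"].round(1),np.abs(o["qd"]).max())
g=o["tool_pos"]+o["tcp_rot"]@[0,0,.155];print("grip",g)
out=[]
for c in("scene","top"):
    im=robot.get_image(c)
    for n in("pipette","pipette_grip","brush","spanner"): print(c,n,[(d["point"],round(d["conf"],2)) for d in robot.landmark_of(c,n)])
    u=proj(c,g)[0].astype(int);y,x=max(u[1]-60,0),max(u[0]-60,0);out.append(cv2.resize(im[y:y+120,x:x+120],(400,400),interpolation=2))
cv2.imwrite("pics/f6.png",np.hstack(out))
E
```

```text
16.075 [ 41.1   6.8 -41.8  48.9 -62.5 -42.9] 0.16383678716717254
grip [0.570477   0.01526481 0.28456115]
scene pipette [([0.5666, 0.0126, 0.1095], 0.8), ([0.5681, 0.0129, 0.2824], 0.65), ([0.5642, 0.016, 0.0001], 0.56)]
scene pipette_grip [([0.5706, 0.0093, 0.2821], 0.73)]
scene brush [([0.5205, -0.0189, 0.0056], 0.64)]
scene spanner [([0.6577, -0.0018, 0.0029], 0.77), ([0.7982, -0.0005, 0.0006], 0.59)]
top pipette [([0.569, 0.0133, 0.1143], 0.68)]
top pipette_grip [([0.5671, 0.015, 0.2844], 0.72), ([0.5224, -0.0197, 0.0103], 0.71)]
top brush [([0.5198, -0.0193, 0.0051], 0.56)]
top spanner [([0.6561, -0.0038, 0.0048], 0.75)]
```

View pics/f6.png

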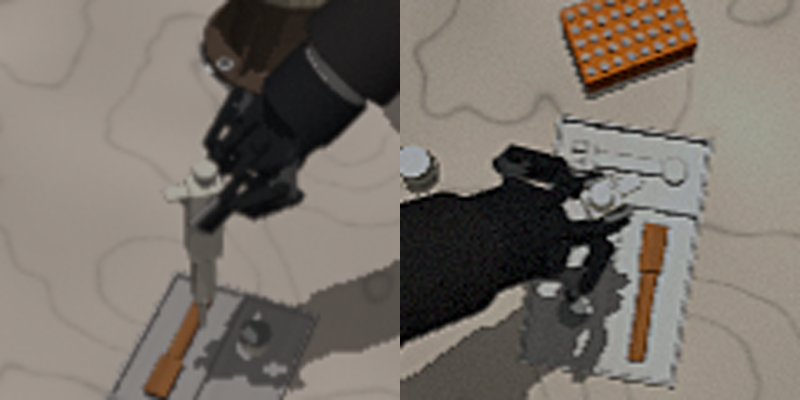

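The pipette hangs upright over the tray. Its tip is at about (0.568, 0.013, 0.112) and its grip point at (0.570, 0.013, 0.284), so it leans less than 0.05 rad. Brush and spanner lie in their compartments, so I hand the job in.

```bash
python3 -c "
from station import robot
print(robot.finish_job())"
```

```text
the job is handed in; nothing more can be done
None
```

I handed the job in at about 16 s of the 54 s limit: brush and spanner lie released in their compartments and the gripper holds the pipette upright, tip about 11 cm above the bench over the tray; the program gave no verdict.

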